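# Nest the bowl covers upside down

## Task

Nest the three white bowl covers upside down like a set of bowls, standing on the table: the large one lowest, the medium one cupped in it and the small one cupped in the medium one, each sitting level and fully home on the floor of the one below. Lay or tip them in rather than dropping them from above, and leave the other things on the table where they are.

Things in the scene. Friction and masses are not known exactly. Their poses are not given: they have to be found in the camera images.
- large_cover: Largest of three round domed bowl covers of white ceramic, 164 mm across the rim, 58 mm high, 0.26 kg. Its crown has a round foot (88 mm across, 8 high). It lies upside down on that foot on the table, open like a bowl, and slides when pushed. Wall 4 mm; inner floor 12 mm above the origin. Origin: centre of the foot's outer face; z axis: from there out through the mouth.
- large_cover_mouth (a point): Centre of the large cover's mouth, 58 mm from its origin, axes as the cover's. Inside width 92 mm at the floor, about 136 mm at 28 mm and 156 mm at 58 mm from the origin. The covers are glazed and slip easily on one another (friction about 0.3), less so on the table or the stand (0.6). Home in the cover below, a cover's origin lies 12 mm above the lower one's and has about 12 mm of play sideways.
- medium_cover: Medium cover, same form: 132 mm across the rim, 45 mm high, foot 60 mm across and 8 high, wall 4, inner floor 12 mm from the origin, 0.15 kg. At the start it stands on its rim in the groove of the stand, leaning back on the rail, dome to the front (robot) side, mouth to the back. Origin: centre of the foot's outer face; z axis: from there out through the mouth.
- medium_cover_mouth (a point): Centre of the medium cover's mouth, 45 mm from its origin, axes as the cover's. Inside width 64 mm at the floor, about 106 mm at 24 mm from the origin, 124 mm at the rim. While it leans, its top rim rises 74 mm (along the lean) above the rail and can be hooked from behind or pinched; pulled forward by its top it topples over its lower rim, dome first, off the front of the stand.
- small_cover: Small cover, same form: 100 mm across the rim, 36.5 mm high, foot 40 mm across and 7 high, wall 4, inner floor 11 mm from the origin, 0.09 kg. At the start it leans in the same groove beside the medium one, dome to the front; which is left and which right varies. Origin: centre of the foot's outer face; z axis: from there out through the mouth.
- small_cover_mouth (a point): Centre of the small cover's mouth, 36.5 mm from its origin, axes as the cover's. Inside width 44 mm at the floor, about 76 mm at 20 mm from the origin, 92 mm at the rim. While it leans, its top rim rises 42 mm (along the lean) above the rail; it topples like the medium one.
- stand: Fixed wooden draining stand, a block 60 mm deep (x), 320 long (y), 66 high. Origin: on the table under the middle of its front face; x axis back, away from the robot, y along the stand. A steel rail 10 mm thick runs along y, its axis at x = 44, z = 115 mm, on thin posts at y = -150, 0 and 150 mm.
- ledge_front (a point): Middle of the stand's upper front edge (x = 0, z = 66 mm of the stand, same axes). A lip 4 mm high runs along it (x 0 to 6 mm); the covers' lower rims stand behind it at x = 12, z = 66 mm. Their rim planes lean back 28 degrees from vertical; highest points at x = 72, z = 181 mm (medium) and x = 57, z = 152 mm (small) of the stand.
- mug: Bystander, to be left alone: white mug, 84 mm across, 85 mm tall. Origin under its middle.
- spice_jar: Bystander, to be left alone: clear jar with a red cap, 52 mm across, 85 mm tall, standing near one end of the stand. Origin under its middle.
- teaspoon: Bystander, to be left alone: steel teaspoon, 150 mm long, lying flat.
Not all that is in view belongs to the job. What is shaped like the small_cover but brown or red is not meant.

How it is judged:
By the outcome, as a careful person would: the job done as asked, in the order asked, and still so for the second after the job is handed in, with the robot touching nothing.
It also fails if it takes over 59 s, if anything falls off the work surface, if the arm or the gripper's body presses on something with over 40 N, if the wrist force passes 120 N, or if a joint passes its speed limit or range.

## Robot

A 6-joint arm with a two-finger parallel gripper is mounted at the origin on the work surface. World frame = base frame: x ahead of the robot, y to its left, z up, the work surface at z = 0. Lengths are in m, angles in rad, forces in N, time in s.
With the tool pointing down it reaches from about 0.375 to 0.75 m from the base axis. Payload 9 kg.
Tool frame: the origin (TCP) lies midway between the tips of the shut fingers; the grasp point (between the pads) lies env.pinch_z behind it (env.pinch_z is the distance from the TCP to the grasp point, in m); z points along the fingers, y is the line along which they close (so a half turn about z gives the same grasp; the last joint's range is limited). The gripper opens to 85 mm and grips with 20 to 120 N. Pads are 22 mm wide; open, the fingers measure 114 mm over their backs; the gripper's body (76 mm by 85 mm) begins 54 mm behind the grasp point. The pads swing forward as they close: fully open they stand 13 mm farther back than shut.
Start: joints at [1.007, 0.104, 0.097, 1.564, 0, 1.353], TCP at [0.203, 0.565, 0.231] pointing down, gripper open.
Joint ranges: [-2.99, 2.99], [-0.84, 1.86], [-1.1, 1.16], [-1.84, 2.11], [-1.51, 1.56], [-3.14, 3.14]. Speed limits (rad/s): [2.22, 2.22, 2.57, 3.14, 3.14, 3.14].

## Interface

Orientations are given as a unit quaternion [w, x, y, z].
In Python, from rig import monitor, optics, job, env gives the robot as it stands. The module is installed in compiled form; this text tells all that it offers.
- The arm moves only by the shell command python3 -m handwheel 'ROWS' [FORCE]. ROWS is JSON, a list of rows, each an object of numbers: "ax", "ay", "az": the turn, a rotation vector about the tool's x, y, z in rad; "tx", "ty", "tz": the shift along the tool's x, y, z in m; "grip": the closure in counts, from 0 (fully open) to 255 (shut). In form: [{"ax": .., "ay": .., "az": .., "tx": .., "ty": .., "tz": .., "grip": ..}, ...]. A call has 1 to 10 rows; each row shifts and turns the commanded pose from where the row before left it, along the tool's axes as they then stand; what a row does not reach is not made up. A row lasts 1/10 s, in which the tool goes at most 50 mm and 8.59 degrees, less where a joint would pass 70% of its speed; a pose out of reach is approached as far as the arm can. A call with a gripper value outside its range is refused whole. The fingers move at their own pace and stop on an object; FORCE is the grip in N (left out, the last holds). Time passes only in rows, so rows that do not move let the fingers close. It gives the time, the measured TCP pose, the force, the opening and the grip force at its end, in the units of the state.
- monitor.get_obs(): the state, without advancing time (a new reading comes with each control period).
- optics.snapshot(name): name is "scene" or "top" or "wrist"; returns a dict with "img" (480x640x3 uint8, blue, green, red), "range_z" (480x640 float32, m along the optical axis (not along the pixel's ray), 0 where there is no reading), "fx", "fy", "cx", "cy" (pixels), "k1" (the pictures are not rectified: a ray, as slopes to the right and down, at radius r is drawn at 1 + k1 r^2 times it, then the intrinsics apply), "R" (3x3) and "t" (3): a world point X has camera coordinates R X + t. Camera axes: x right, y down, z forward; pixel columns grow to the right and rows downward; lengths in m; the calibration is good to about 2 mm. A picture is of the moment at which its call begins.
- job.close_job(): hands the job in; it is judged then, once.
The state is a dict: "time_s": time; "joint_positions": joint angles; "qvel": joint speeds; "tau": joint torques, N m; "eef_pos": TCP position; "ee_rot": TCP orientation; "contact_force": force on the tool from outside, world axes, zero at the start; "moment": the same for the moment, N m; "finger_gap": finger opening in m; "grip_force": force on a finger pad.
Only numpy, scipy, OpenCV 4.12 (cv2) and the standard library are available. Lean on these libraries where they do the work, as an engineer would, in place of code of your own. Each camera call takes 0.05 s, during which the arm holds its last target. There are 200 camera calls.

## Working session

There is one attempt and no reset: what is moved stays moved. The work goes in short steps, Python scripts to look and compute and a shell command to move; the robot and the scene stay as the last step left them, time stands still between calls to the robot, and variables do not carry over. Pictures are saved under pics/ and viewed, at most 10 in all, crops included, and the job is handed in when it is done.

```bash
mkdir -p pics; cat > h.py <<'E'
import numpy as np, cv2
from rig import monitor, optics, job, env
def snap(n):
    s=optics.snapshot(n); np.savez(''+n+'.npz',**s); return s
def cloud(s):
    v,u=np.mgrid[0:480,0:640]; 
    K=np.array([[s['fx'],0,s['cx']],[0,s['fy'],s['cy']],[0,0,1.]])
    p=cv2.undistortPoints(np.stack([u,v],-1).reshape(-1,1,2).astype(np.float64),K,np.array([float(s['k1']),0,0,0])).reshape(480,640,2)
    z=s['range_z'].astype(float)
    c=np.stack([p[...,0]*z,p[...,1]*z,z],-1)
    w=(c-s['t'])@s['R']; w[z==0]=np.nan
    return w
E
python3 - <<'E'
from h import *
a=snap('scene');b=snap('top')
cv2.imwrite('pics/a.png',a['img']);cv2.imwrite('pics/b.png',b['img'])
print(monitor.get_obs(),env.pinch_z)
E
```

```text
{'time_s': 0.1, 'joint_positions': array([1.00729637e+00, 1.04613198e-01, 9.65737112e-02, 1.56393325e+00,
       1.65581908e-05, 1.35314533e+00]), 'qvel': array([-0.00020601, -0.00043582,  0.00123918, -0.00029204, -0.00041119,
        0.0001401 ]), 'tau': array([ 7.33934809e-03, -5.58209252e+01,  5.04717207e+01,  1.30731994e-02,
       -2.41094476e-04,  2.47802154e-05]), 'eef_pos': array([0.20319198, 0.56422842, 0.23063023]), 'ee_rot': array([-2.31596709e-04,  1.72063920e-01,  9.85085611e-01, -5.40753737e-04]), 'contact_force': array([ 0.35638304, -0.43165424,  0.23156518]), 'moment': array([ 0.04758716, -0.02062975, -0.0383617 ]), 'grip_force': 0.0, 'finger_gap': 0.0853749897808283} 0.0187
```

View pics/a.png

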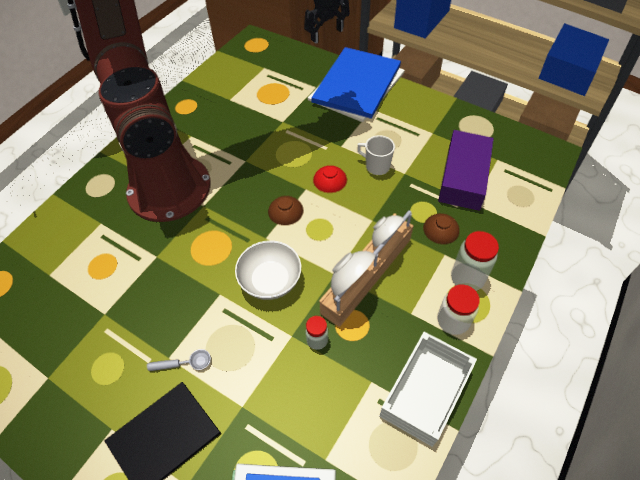

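View pics/b.png

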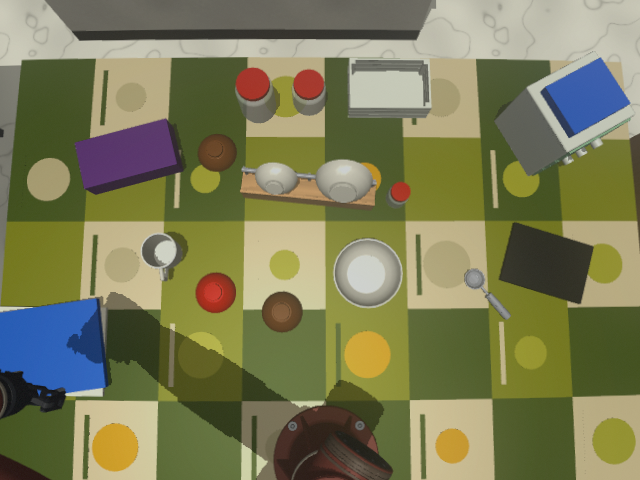

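The scene shows the large cover at top-view (368,273). The medium cover is at (343,180) in the right half of the stand and the small one at (276,178) in the left half. The jar is at (400,192) and the brown decoy at (282,312). Next I measure these in world coordinates.

```bash
cat > m.py <<'E'
from h import *
b=dict(np.load('top.npz'));a=dict(np.load('scene.npz'))
B=cloud(b);A=cloud(a);P=np.concatenate([B.reshape(-1,3),A.reshape(-1,3)]);P=P[~np.isnan(P).any(1)]
print('cam',-b['R'].T@b['t'],-a['R'].T@a['t'])
# rough positions
for n,(u,v) in dict(large=(368,273),med=(343,180),small=(276,178),standR=(372,200),standL=(244,189),jar=(400,190),mug=(160,250),spoon=(474,278),brown=(282,312),red=(216,292)).items(): print(n,B[v,u].round(3))
def circ(p):
    M=np.c_[2*p[:,:2],np.ones(len(p))];s=np.linalg.lstsq(M,(p[:,:2]**2).sum(1),rcond=None)[0];return s[:2],np.sqrt(s[2]+s[:2]@s[:2])
c=B[273,368,:2]
for C in (B,A):
    p=C.reshape(-1,3);d=np.hypot(*(p[:,:2]-c).T)
    r=p[(d<.1)&(p[:,2]>.052)&(p[:,2]<.065)];print('large rim',len(r),circ(r),r[:,2].max())
    r=p[(d<.035)];print('floor',np.nanmedian(r[:,2]))
# stand
m,s=B[180,343],B[178,276]
for nm,C in (('top',B),('scene',A)):
    p=C.reshape(-1,3);q=p[(abs(p[:,2]-.067)<.006)&(p[:,0]>m[0]-.1)&(p[:,0]<m[0]+.12)&(p[:,1]>m[1]-.12)&(p[:,1]<s[1]+.12)]
    print(nm,len(q)); 
    if len(q)>20: print(cv2.minAreaRect(q[:,:2].astype(np.float32)*1000), cv2.boxPoints(cv2.minAreaRect(q[:,:2].astype(np.float32))).round(3).tolist())
    for lab,o in(('med',m),('small',s)):
        k=p[(np.hypot(p[:,0]-o[0]-.03,p[:,1]-o[1])<.09)&(p[:,2]>.12)]
        k=k[abs(k[:,1]-o[1])<.05]; t=k[np.argsort(-k[:,2])[:25]]
        print(lab,'top pts',t.mean(0).round(4),t[:,2].max())
E
python3 m.py
```

```text
cam [0.35276765 0.02900355 1.31538947] [ 0.89992049 -0.56654668  1.11251268]
large [ 0.435 -0.105  0.013]
med [ 0.627 -0.037  0.175]
small [0.639 0.11  0.145]
standR [ 0.605 -0.112  0.066]
standL [0.632 0.192 0.064]
jar [ 0.625 -0.176  0.086]
mug [0.493 0.402 0.011]
spoon [ 0.422 -0.368  0.002]
brown [0.343 0.102 0.034]
red [0.39  0.258 0.037]
large rim 497 (array([ 0.43293793, -0.09951513]), np.float64(0.07839324988959546)) 0.06452140288822232
floor 0.012258872543343471
large rim 436 (array([ 0.43410396, -0.09825815]), np.float64(0.07858112249655075)) 0.06347537596722677
floor 0.012857237857519566
top 1219
((630.6461181640625, 21.029815673828125), (358.1619567871094, 52.687435150146484), 84.42748260498047) [[0.5870000123977661, -0.1550000011920929], [0.6389999985694885, -0.1599999964237213], [0.6740000247955322, 0.19699999690055847], [0.621999979019165, 0.20200000703334808]]
med top pts [ 0.6557 -0.044   0.1866] 0.18945254314102428
small top pts [0.6613 0.1111 0.1566] 0.15827084132595903
scene 1416
((638.9218139648438, 40.3916015625), (320.0936279296875, 62.033023834228516), 83.6393051147461) [[0.5899999737739563, -0.11500000208616257], [0.6520000100135803, -0.12200000137090683], [0.6869999766349792, 0.19599999487400055], [0.6259999871253967, 0.2029999941587448]]
med top pts [ 0.6588 -0.0447  0.1846] 0.18668586859349054
small top pts [0.6623 0.1098 0.155 ] 0.1578922857447946
```

```bash
cat > c.py <<'E'
# usage: c.py X Z Y PITCHdeg  (stand coords mm of the TCP; pitch = tool approach swung towards +x(back) from down) -> turn, then shift in the turned frame
import sys; from h import *
from scipy.spatial.transform import Rotation as R
O=np.array([.608,.044,0]);xs=np.array([.9937,-.112,0]);ys=np.array([.112,.9937,0]);S=np.c_[xs,ys,[0,0,1]]
o=monitor.get_obs();q=o['ee_rot'];Rc=R.from_quat([*q[1:],q[0]]).as_matrix();p=o['eef_pos']
R0=np.c_[ys,xs,[0,0,-1]]
ps=S.T@(p-O)*1000; z=S.T@Rc[:,2]
print('t',round(o['time_s'],2),'stand xyz mm',ps.round(1),'pitch',np.degrees(np.arctan2(z[0],-z[2])).round(1),'gap',o['finger_gap'].round(4),'grip',round(float(o['grip_force']),1),'F',o['contact_force'].round(1),'q',o['joint_positions'].round(2))
if len(sys.argv)>1:
    X,Y,Z,P=map(float,sys.argv[1:5]); Rt=R0@R.from_rotvec([np.radians(P),0,0]).as_matrix()
    print('turn',R.from_matrix(Rc.T@Rt).as_rotvec().round(3),'shift mm in final frame',(Rt.T@(O+S@np.array([X,Y,Z])/1000-p)*1000).round(1))
E
python3 c.py 38 -82 260 0
```

```text
Traceback (most recent call last):
  File "c.py", line 8, in <module>
    print('t',round(o['time_s'],2),'stand xyz mm',ps.round(1),'pitch',np.degrees(np.arctan2(z[0],-z[2])).round(1),'gap',o['finger_gap'].round(4),'grip',round(float(o['grip_force']),1),'F',o['contact_force'].round(1),'q',o['joint_positions'].round(2))
                                                                                                                        ^^^^^^^^^^^^^^^^^^^^^
AttributeError: 'float' object has no attribute 'round'
```

```bash
sed -i "s/o\['finger_gap'\].round(4)/round(float(o['finger_gap']),4)/; s/np.radians(P)/-np.radians(P)/" c.py
python3 c.py 38 -82 260 0
```

```text
t 0.1 stand xyz mm [-460.5  471.6  230.6] pitch -0.0 gap 0.0854 grip 0.0 F [ 0.4 -0.4  0.2] q [1.01 0.1  0.1  1.56 0.   1.35]
turn [-1.000e-03  1.000e-03  1.337e+00] shift mm in final frame [-553.6  498.5  -29.4]
```

```bash
python3 -m handwheel '[{"az":0.134,"tz":-0.003},{"az":0.134,"tz":-0.003},{"az":0.134,"tz":-0.003},{"az":0.134,"tz":-0.003},{"az":0.134,"tz":-0.003},{"az":0.134,"tz":-0.003},{"az":0.134,"tz":-0.003},{"az":0.134,"tz":-0.003},{"az":0.134,"tz":-0.003},{"az":0.134,"tz":-0.003}]' 20
python3 -m handwheel '[{"tx":-0.0346,"ty":0.031},{"tx":-0.0346,"ty":0.031},{"tx":-0.0346,"ty":0.031},{"tx":-0.0346,"ty":0.031},{"tx":-0.0346,"ty":0.031},{"tx":-0.0346,"ty":0.031},{"tx":-0.0346,"ty":0.031},{"tx":-0.0346,"ty":0.031}]'
python3 c.py 38 -82 260 0
```

```text
t 0.1 stand xyz mm [-460.5  471.6  230.6] pitch -0.0 gap 0.0854 grip 0.0 F [ 0.4 -0.4  0.2] q [1.01 0.1  0.1  1.56 0.   1.35]
turn [-1.000e-03  1.000e-03  1.337e+00] shift mm in final frame [-553.6  498.5  -29.4]invalid input at $[0]: expected keys ax, ay, az, tx, ty, tz, grip
invalid input at $[0]: expected keys ax, ay, az, tx, ty, tz, grip
```

```bash
python3 -m handwheel '[{"ax":0,"ay":0,"az":0.134,"tx":0,"ty":0,"tz":-0.003,"grip":0},{"ax":0,"ay":0,"az":0.134,"tx":0,"ty":0,"tz":-0.003,"grip":0},{"ax":0,"ay":0,"az":0.134,"tx":0,"ty":0,"tz":-0.003,"grip":0},{"ax":0,"ay":0,"az":0.134,"tx":0,"ty":0,"tz":-0.003,"grip":0},{"ax":0,"ay":0,"az":0.134,"tx":0,"ty":0,"tz":-0.003,"grip":0},{"ax":0,"ay":0,"az":0.134,"tx":0,"ty":0,"tz":-0.003,"grip":0},{"ax":0,"ay":0,"az":0.134,"tx":0,"ty":0,"tz":-0.003,"grip":0},{"ax":0,"ay":0,"az":0.134,"tx":0,"ty":0,"tz":-0.003,"grip":0},{"ax":0,"ay":0,"az":0.134,"tx":0,"ty":0,"tz":-0.003,"grip":0},{"ax":0,"ay":0,"az":0.134,"tx":0,"ty":0,"tz":-0.003,"grip":0}]' 20
python3 -m handwheel '[{"ax":0,"ay":0,"az":0,"tx":-0.0346,"ty":0.031,"tz":0,"grip":0},{"ax":0,"ay":0,"az":0,"tx":-0.0346,"ty":0.031,"tz":0,"grip":0},{"ax":0,"ay":0,"az":0,"tx":-0.0346,"ty":0.031,"tz":0,"grip":0},{"ax":0,"ay":0,"az":0,"tx":-0.0346,"ty":0.031,"tz":0,"grip":0},{"ax":0,"ay":0,"az":0,"tx":-0.0346,"ty":0.031,"tz":0,"grip":0},{"ax":0,"ay":0,"az":0,"tx":-0.0346,"ty":0.031,"tz":0,"grip":0},{"ax":0,"ay":0,"az":0,"tx":-0.0346,"ty":0.031,"tz":0,"grip":0},{"ax":0,"ay":0,"az":0,"tx":-0.0346,"ty":0.031,"tz":0,"grip":0}]'
python3 c.py 38 -82 260 0
```

```text
time_s: 1.1
eef_pos: [0.2033, 0.5644, 0.261]
ee_rot: [0.0, 0.748, 0.663, -0.0]
contact_force: [0.6, -0.1, 0.3]
finger_gap: 0.0851
grip_force: 0.0
time_s: 1.9
eef_pos: [0.4186, 0.2594, 0.2611]
ee_rot: [-0.0, 0.747, 0.665, 0.0]
contact_force: [0.4, 0.6, 0.3]
finger_gap: 0.0855
grip_force: 0.0
t 1.9 stand xyz mm [-212.3  192.8  261.1] pitch -0.0 gap 0.0855 grip 0.0 F [0.4 0.6 0.3] q [ 0.29 -0.21 -0.16  1.63  0.    1.97]
turn [-0.    -0.    -0.003] shift mm in final frame [-274.8  250.3    1.1]
```

Same pace again, then a wrist picture above the medium cover.

```bash
python3 -m handwheel '[{"ax":0,"ay":0,"az":0,"tx":-0.0344,"ty":0.0313,"tz":0,"grip":0},{"ax":0,"ay":0,"az":0,"tx":-0.0344,"ty":0.0313,"tz":0,"grip":0},{"ax":0,"ay":0,"az":0,"tx":-0.0344,"ty":0.0313,"tz":0,"grip":0},{"ax":0,"ay":0,"az":0,"tx":-0.0344,"ty":0.0313,"tz":0,"grip":0},{"ax":0,"ay":0,"az":0,"tx":-0.0344,"ty":0.0313,"tz":0,"grip":0},{"ax":0,"ay":0,"az":0,"tx":-0.0344,"ty":0.0313,"tz":0,"grip":0},{"ax":0,"ay":0,"az":0,"tx":-0.0344,"ty":0.0313,"tz":0,"grip":0},{"ax":0,"ay":0,"az":0,"tx":-0.0344,"ty":0.0313,"tz":0,"grip":0}]'
python3 c.py 38 -82 200 0
python3 - <<'E'
from h import *
w=snap('wrist');cv2.imwrite('pics/w1.png',w['img'])
W=cloud(w).reshape(-1,3)
O=np.array([.608,.044,0]);S=np.array([[.9937,-.112,0],[.112,.9937,0],[0,0,1]])
Q=(W-O)@S.T*1000
np.save('q.npy',Q)
for y0 in range(-140,130,10):
    k=Q[(abs(Q[:,1]-y0)<5)&(Q[:,2]<200)&(Q[:,2]>75)&(abs(Q[:,0])<100)]
    if len(k)>5:
        print(y0,len(k),'xmax',np.percentile(k[:,0],98).round(1),'zmax',np.percentile(k[:,2],98).round(1),'x of zmax',k[np.argsort(-k[:,2])[:5],0].mean().round(1))
E
```

```text
time_s: 2.7
eef_pos: [0.6358, -0.0428, 0.2608]
ee_rot: [-0.0, 0.747, 0.665, -0.0]
contact_force: [0.3, 0.0, 1.1]
finger_gap: 0.0856
grip_force: 0.0
t 2.7 stand xyz mm [ 37.4 -83.1 260.8] pitch -0.0 gap 0.0856 grip 0.0 F [0.3 0.  1.1] q [-0.27  0.23  0.29  1.63  0.    1.41]
turn [-0.    -0.    -0.003] shift mm in final frame [ 1.1  0.6 60.8]
-140 32 xmax 57.5 zmax 152.3 x of zmax 52.8
-130 333 xmax 62.6 zmax 165.2 x of zmax 54.6
-120 670 xmax 66.4 zmax 172.9 x of zmax 58.1
-110 983 xmax 69.0 zmax 178.1 x of zmax 54.9
-100 1362 xmax 70.6 zmax 181.3 x of zmax 60.0
-90 1596 xmax 71.6 zmax 183.0 x of zmax 59.3
-80 1764 xmax 72.0 zmax 183.8 x of zmax 58.5
-70 1837 xmax 71.5 zmax 183.2 x of zmax 60.8
-60 1876 xmax 70.4 zmax 181.6 x of zmax 58.0
-50 1764 xmax 68.6 zmax 178.5 x of zmax 53.8
-40 1526 xmax 65.9 zmax 172.9 x of zmax 58.7
-30 1202 xmax 61.6 zmax 165.2 x of zmax 53.7
-20 641 xmax 56.0 zmax 153.5 x of zmax 56.4
-10 193 xmax 48.9 zmax 120.6 x of zmax 43.4
0 238 xmax 51.0 zmax 120.4 x of zmax 43.3
10 204 xmax 48.7 zmax 120.3 x of zmax 44.5
20 212 xmax 48.6 zmax 120.6 x of zmax 43.3
30 821 xmax 47.8 zmax 134.2 x of zmax 42.5
40 1257 xmax 50.1 zmax 143.9 x of zmax 44.0
50 1559 xmax 53.2 zmax 149.9 x of zmax 46.9
60 1865 xmax 55.0 zmax 153.1 x of zmax 44.6
70 441 xmax 31.4 zmax 150.0 x of zmax 33.4
80 19 xmax -1.5 zmax 117.3 x of zmax -2.1
```

View pics/w1.png

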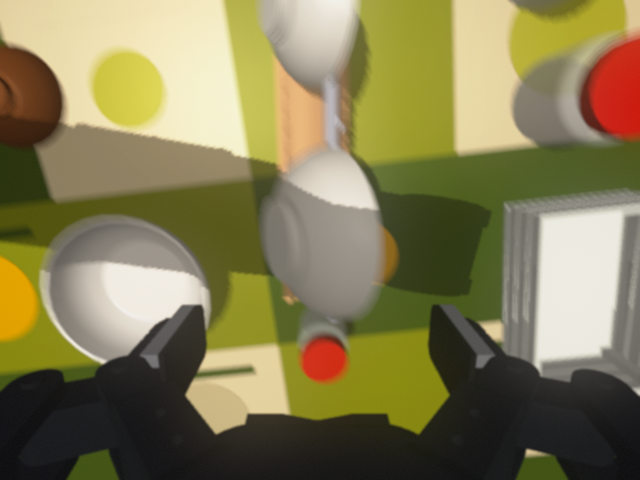

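The wrist view shows the medium cover at (325,235) between the finger lines, with the red-capped jar at (325,358). The stand frame checks out: rim top at x=72, rail at x=44. I lower the open fingers around the rim.

```bash
python3 -m handwheel '[{"ax":0,"ay":0,"az":0,"tx":0.004,"ty":0,"tz":0.03,"grip":0},{"ax":0,"ay":0,"az":0,"tx":0,"ty":0,"tz":0.03,"grip":0},{"ax":0,"ay":0,"az":0,"tx":0,"ty":0,"tz":0.03,"grip":0},{"ax":0,"ay":0,"az":0,"tx":0,"ty":0,"tz":0.03,"grip":0},{"ax":0,"ay":0,"az":0,"tx":0,"ty":0,"tz":0,"grip":0}]'
python3 c.py
python3 -m handwheel '[{"ax":0,"ay":0,"az":0,"tx":0,"ty":-0.008,"tz":0,"grip":0},{"ax":0,"ay":0,"az":0,"tx":0,"ty":-0.008,"tz":-0.002,"grip":0},{"ax":0,"ay":0,"az":0,"tx":0,"ty":-0.008,"tz":-0.002,"grip":0},{"ax":0,"ay":0,"az":0,"tx":0,"ty":-0.008,"tz":-0.002,"grip":0}]'
python3 c.py
```

```text
time_s: 3.25
eef_pos: [0.6327, -0.0362, 0.1361]
ee_rot: [-0.003, 0.747, 0.665, -0.002]
contact_force: [-0.8, 0.7, -0.8]
finger_gap: 0.0854
grip_force: 0.0
t 3.25 stand xyz mm [ 33.5 -77.  136.1] pitch -0.5 gap 0.0854 grip 0.0 F [-0.8  0.7 -0.8] q [-0.26  0.22  0.05  1.41  0.    1.42]
time_s: 3.65
eef_pos: [0.6037, -0.0334, 0.1491]
ee_rot: [0.001, 0.747, 0.665, 0.001]
contact_force: [-0.2, 1.1, 1.0]
finger_gap: 0.0853
grip_force: 0.0
t 3.65 stand xyz mm [  4.4 -77.4 149.1] pitch 0.1 gap 0.0853 grip 0.0 F [-0.2  1.1  1. ] q [-0.27  0.11 -0.04  1.41  0.    1.41]
```

```bash
python3 - <<'E'
from h import *
s=snap('scene');cv2.imwrite('pics/s2.png',cv2.resize(s['img'][150:350,280:480],(700,700),interpolation=cv2.INTER_CUBIC)[:600])
E
```

```text
(no output)
```

View pics/s2.png

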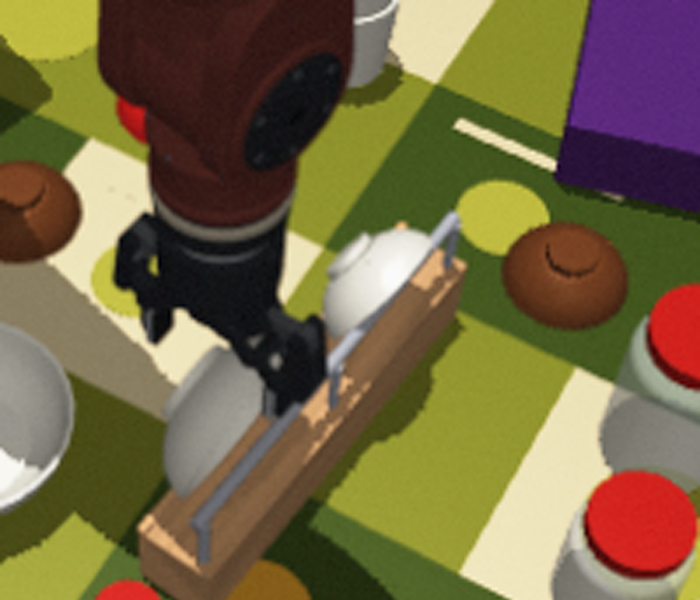

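```bash
cat > side.py <<'E'
import sys; from h import *
O=np.array([.608,.044,0]);S=np.array([[.9937,-.112,0],[.112,.9937,0],[0,0,1]])
y1,y2=map(float,sys.argv[1:3])
Q=(cloud(snap('scene')).reshape(-1,3)-O)@S.T*1000
k=Q[(Q[:,1]>y1)&(Q[:,1]<y2)&(Q[:,2]>50)&(Q[:,2]<215)&(abs(Q[:,0]+20)<140)]
for z in range(60,215,10):
    j=k[abs(k[:,2]-z)<5]
    if len(j): print(z,len(j),'x',np.percentile(j[:,0],[3,50,97]).round(0))
E
python3 side.py -145 -100
python3 -m handwheel '[{"ax":0,"ay":0,"az":0,"tx":0,"ty":-0.004,"tz":0.008,"grip":0},{"ax":0,"ay":0,"az":0,"tx":0,"ty":-0.009,"tz":0.005,"grip":0},{"ax":0,"ay":0,"az":0,"tx":0,"ty":-0.009,"tz":0.005,"grip":0},{"ax":0,"ay":0,"az":0,"tx":0,"ty":0,"tz":0,"grip":0}]'
python3 c.py; python3 side.py -145 -100
```

```text
60 110 x [-103.   35.   62.]
70 265 x [ 3. 36. 60.]
80 29 x [ 2. 11. 17.]
90 17 x [ 6. 11. 18.]
100 5 x [13. 17. 19.]
110 3 x [22. 48. 48.]
120 83 x [20. 46. 50.]
130 18 x [-20.  14.  34.]
140 31 x [-20.   0.  23.]
150 51 x [-18.   6.  24.]
160 61 x [-12.  10.  25.]
170 72 x [-5. 12. 27.]
180 75 x [ 2. 17. 29.]
190 45 x [10. 21. 30.]
time_s: 4.15
eef_pos: [0.5806, -0.0305, 0.1278]
ee_rot: [-0.001, 0.747, 0.665, -0.001]
contact_force: [-0.4, -0.8, 0.3]
finger_gap: 0.0854
grip_force: 0.3
t 4.15 stand xyz mm [-18.9 -77.1 127.8] pitch -0.1 gap 0.0854 grip 0.3 F [-0.4 -0.8  0.3] q [-0.28  0.06 -0.14  1.38  0.    1.41]
60 121 x [-99.  38.  61.]
70 241 x [ 2. 39. 60.]
80 57 x [-10.   8.  25.]
90 94 x [-24.  -8.  29.]
100 89 x [-36. -19.  30.]
110 58 x [-43. -32.  49.]
120 120 x [-49.  43.  49.]
130 30 x [-54. -29. -13.]
140 21 x [-51. -36. -26.]
150 21 x [-53. -47. -38.]
```

```bash
python3 - <<'E'
from h import *
s=dict(np.load('scene.npz'));w=snap('wrist');a=cv2.resize(s['img'][200:320,310:410],(500,600),interpolation=cv2.INTER_CUBIC);b=cv2.resize(w['img'][100:460,180:500],(300,338))
c=np.zeros((600,800,3),np.uint8);c[:,:500]=a;c[:338,500:]=b
cv2.imwrite('pics/s3.png',c)
E
```

```text
(no output)
```

View pics/s3.png

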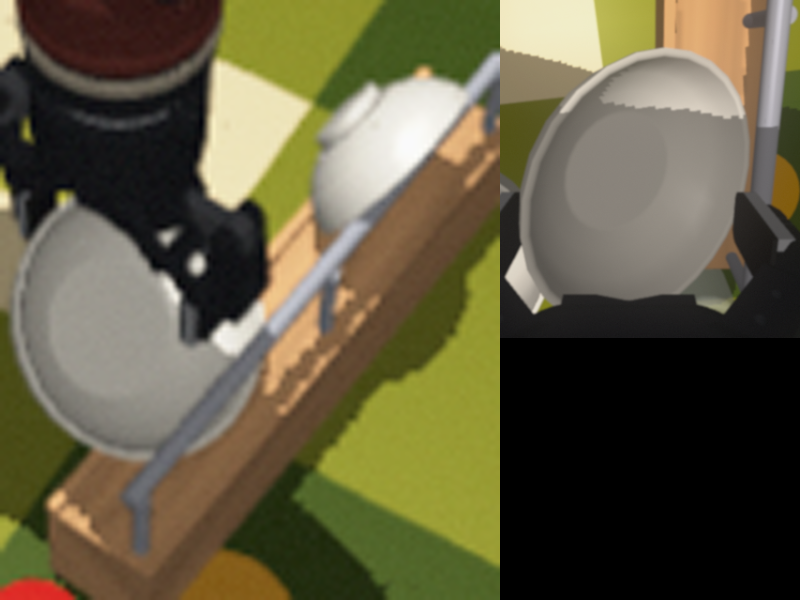

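```bash
cat > fit.py <<'E'
# fit cover pose (stand frame) from wrist cloud by rim points: args y centre
import sys; from h import *
from scipy.optimize import least_squares
O=np.array([.608,.044,0]);S=np.array([[.9937,-.112,0],[.112,.9937,0],[0,0,1]])
s=dict(np.load('wrist.npz'));C=cloud(s);Q=(C-O)@S.T*1000
u0,v0=int(180+(115)*320/300),int(100+165*360/338)
print('seed',u0,v0,Q[v0,u0].round(1))
p=Q[v0-35:v0+35,u0-35:u0+35].reshape(-1,3);p=p[~np.isnan(p).any(1)];m=np.median(p,0)
_,_,V=np.linalg.svd(p-p.mean(0));n=V[2]*np.sign(V[2][2]);r=(p-p.mean(0))@n
print('floor pt',p.mean(0).round(1),'normal',n.round(3),'angle',np.degrees(np.arctan2(n[2],n[0])).round(1),'rms',r.std().round(2))
# rim = image-visible points whose height along n above floor is max
h=(Q.reshape(-1,3)-p.mean(0))@n; d=Q.reshape(-1,3)-p.mean(0)-h[:,None]*n; rad=np.linalg.norm(d,axis=1)
k=(h>28)&(h<37)&(rad<75)&(rad>45); R=Q.reshape(-1,3)[k]
print(len(R),'rim bbox',np.percentile(R,[2,98],axis=0).round(1).tolist())
E
python3 fit.py
```

```text
seed 302 275 [-26.1 -73.3  95.7]
floor pt [-25.9 -73.1  96. ] normal [ 0.58  -0.014  0.814] angle 54.5 rms 0.5
9864 rim bbox [[-63.5, -137.7, 83.1], [46.1, -14.6, 165.3]]
```

The cover rests on the lip and the front finger, mouth tilted up. The left picture has the cover's interior at (130,330), and the wrist crop has its floor at (615,165). The front wall is near vertical, so I close on it while the tool follows forward.

```bash
python3 -m handwheel '[{"ax":0,"ay":0,"az":0,"tx":0,"ty":-0.005,"tz":-0.001,"grip":30},{"ax":0,"ay":0,"az":0,"tx":0,"ty":-0.005,"tz":-0.001,"grip":60},{"ax":0,"ay":0,"az":0,"tx":0,"ty":-0.005,"tz":-0.001,"grip":90},{"ax":0,"ay":0,"az":0,"tx":0,"ty":-0.005,"tz":-0.001,"grip":120},{"ax":0,"ay":0,"az":0,"tx":0,"ty":-0.005,"tz":-0.002,"grip":150},{"ax":0,"ay":0,"az":0,"tx":0,"ty":-0.005,"tz":-0.002,"grip":180},{"ax":0,"ay":0,"az":0,"tx":0,"ty":-0.005,"tz":-0.002,"grip":205},{"ax":0,"ay":0,"az":0,"tx":0,"ty":-0.004,"tz":0,"grip":225},{"ax":0,"ay":0,"az":0,"tx":0,"ty":0,"tz":0,"grip":255},{"ax":0,"ay":0,"az":0,"tx":0,"ty":0,"tz":0,"grip":255}]' 20
python3 c.py
```

```text
time_s: 5.25
eef_pos: [0.5425, -0.0262, 0.1391]
ee_rot: [-0.001, 0.747, 0.665, -0.0]
contact_force: [-6.8, 0.9, 3.8]
finger_gap: 0.0044
grip_force: 19.6
t 5.25 stand xyz mm [-57.3 -77.1 139.1] pitch -0.1 gap 0.0044 grip 19.6 F [-6.8  0.9  3.8] q [-0.29 -0.06 -0.24  1.4  -0.    1.4 ]
```

```bash
python3 -m handwheel '[{"ax":0,"ay":0,"az":0,"tx":0,"ty":-0.006,"tz":-0.003,"grip":255},{"ax":0,"ay":0,"az":0,"tx":0,"ty":-0.012,"tz":-0.006,"grip":255},{"ax":0,"ay":0,"az":0,"tx":0,"ty":-0.015,"tz":-0.006,"grip":255},{"ax":0,"ay":0,"az":0,"tx":0,"ty":-0.02,"tz":-0.01,"grip":255},{"ax":0,"ay":0,"az":0,"tx":0,"ty":-0.02,"tz":-0.02,"grip":255},{"ax":0,"ay":0,"az":0,"tx":0,"ty":-0.02,"tz":-0.02,"grip":255},{"ax":0,"ay":0,"az":0,"tx":0,"ty":0,"tz":0,"grip":255}]' 40
python3 - <<'E'
from h import *
s=snap('scene');w=snap('wrist');a=cv2.resize(s['img'][170:330,240:400],(500,500),interpolation=cv2.INTER_CUBIC);b=cv2.resize(w['img'],(300,225))
c=np.zeros((500,800,3),np.uint8);c[:,:500]=a;c[:225,500:]=b
cv2.imwrite('pics/s4.png',c)
E
python3 c.py
```

```text
time_s: 5.95
eef_pos: [0.4508, -0.0158, 0.2073]
ee_rot: [0.002, 0.747, 0.665, 0.001]
contact_force: [0.4, -0.6, -1.6]
finger_gap: 0.0025
grip_force: 40.2
t 6.05 stand xyz mm [-148.9  -77.1  204.6] pitch 0.1 gap 0.0028 grip 40.2 F [ 0.9  1.3 -1.1] q [-0.33 -0.36 -0.38  1.55  0.    1.36]
```

View pics/s4.png

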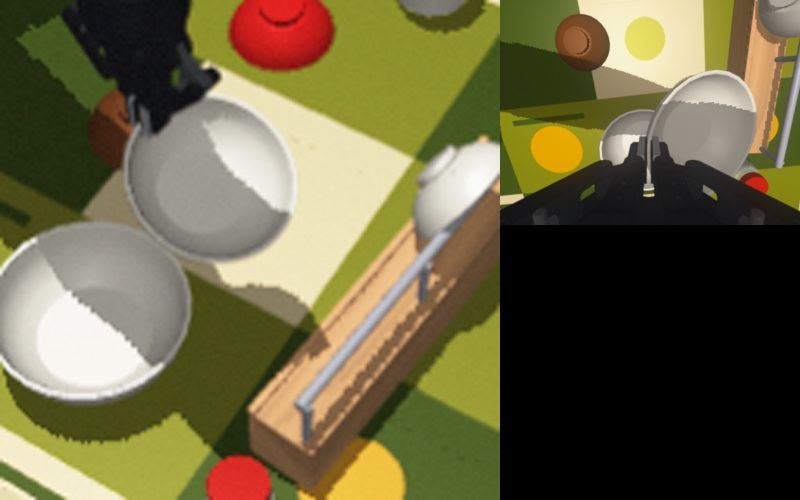

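The medium cover is held by its front wall, at left-picture (210,180), with the large cover at (95,310). I measure its pose in hand.

```bash
cat > pose.py <<'E'
# pose.py cam u v H RADIUS [hw]: plane at floor pixel, rim circle H mm above the floor; world frame
import sys; from h import *
cam=sys.argv[1];u,v,H,Rr=map(float,sys.argv[2:6]);hw=int(sys.argv[6]) if len(sys.argv)>6 else 6
s=dict(np.load(cam+'.npz'));C=cloud(s)*1000
p=C[int(v)-hw:int(v)+hw+1,int(u)-hw:int(u)+hw+1].reshape(-1,3);p=p[~np.isnan(p).any(1)];m=p.mean(0)
n=np.linalg.svd(p-m)[2][2];n*=np.sign(n[2])
Q=C.reshape(-1,3);Q=Q[~np.isnan(Q).any(1)]
h=(Q-m)@n;d=Q-m-h[:,None]*n
e1=np.cross([0,1,0],n);e1/=np.linalg.norm(e1);e2=np.cross(n,e1)
k=(abs(h-H)<4)&(np.linalg.norm(d,axis=1)<Rr*1.6)
X=np.c_[d[k]@e1,d[k]@e2]
for _ in range(20):  # robust centre with the known radius
    M=np.c_[2*X,np.ones(len(X))];
    if _==0: c=np.median(X,0)
    r=np.linalg.norm(X-c,axis=1);g=abs(r-Rr+2)<(12 if _<8 else 5)
    g=g if g.sum()>20 else r>0
    c=c+((X[g]-c)*(1-(Rr-2)/r[g])[:,None]).mean(0)*1.6
print('n',n.round(3),'tilt',np.degrees(np.arccos(n[2])).round(1),'floor z',m[2].round(1),'rim pts',g.sum(),'resid',abs(r[g]-Rr+2).mean().round(2))
F=m+c[0]*e1+c[1]*e2
print('floor centre',F.round(1),'mouth centre',(F+H*n).round(1))
E
python3 pose.py scene 302 234 33 66; python3 pose.py scene 271 274 46 82
```

```text
n [ 0.412 -0.013  0.911] tilt 24.3 floor z 163.9 rim pts 301 resid 1.61
floor centre [494.4 -23.4 164.6] mouth centre [508.  -23.9 194.7]
n [-0.016  0.039  0.999] tilt 2.4 floor z 13.1 rim pts 43 resid 2.55
floor centre [417.1 -80.6  12.6] mouth centre [416.4 -78.9  58.6]
```

```bash
cat > g.py <<'E'
# g.py x y z(mm world) heading(deg of tool y) pitch(deg, approach swung towards heading)
import sys; from h import *
from scipy.spatial.transform import Rotation as R
o=monitor.get_obs();q=o['ee_rot'];Rc=R.from_quat([*q[1:],q[0]]).as_matrix();p=o['eef_pos']*1000
hd=np.degrees(np.arctan2(Rc[1,1],Rc[0,1]))
print('t',round(o['time_s'],2),'tcp',p.round(1),'heading',hd.round(1),'tool z',Rc[:,2].round(3),'gap',round(float(o['finger_gap']),4),'grip',round(float(o['grip_force']),1),'F',o['contact_force'].round(1),'q',o['joint_positions'].round(2))
if len(sys.argv)>1:
    x,y,z,H,P=map(float,sys.argv[1:6]);H=np.radians(H)
    yv=np.array([np.cos(H),np.sin(H),0]);Rt=np.c_[np.cross(yv,[0,0,-1]),yv,[0,0,-1]]@R.from_rotvec([-np.radians(P),0,0]).as_matrix()
    print('turn',R.from_matrix(Rc.T@Rt).as_rotvec().round(3),'shift(final frame)',(Rt.T@(np.array([x,y,z])-p)).round(1))
E
python3 -m handwheel '[{"ax":0,"ay":0,"az":-0.129,"tx":0,"ty":0,"tz":-0.002,"grip":255},{"ax":0,"ay":0,"az":-0.129,"tx":0,"ty":0,"tz":0,"grip":255},{"ax":0,"ay":0,"az":-0.129,"tx":0,"ty":0,"tz":0,"grip":255},{"ax":0,"ay":0,"az":-0.129,"tx":0,"ty":0,"tz":0,"grip":255},{"ax":0,"ay":0,"az":-0.129,"tx":0,"ty":0,"tz":0,"grip":255},{"ax":0,"ay":0,"az":-0.129,"tx":0,"ty":0,"tz":0,"grip":255},{"ax":0,"ay":0,"az":-0.129,"tx":0,"ty":0,"tz":0,"grip":255},{"ax":0,"ay":0,"az":-0.129,"tx":0,"ty":0,"tz":0,"grip":255},{"ax":0,"ay":0,"az":-0.129,"tx":0,"ty":0,"tz":0,"grip":255}]'
python3 g.py 404 -148 180 60 15
```

```text
time_s: 6.95
eef_pos: [0.4511, -0.0157, 0.2049]
ee_rot: [-0.001, 0.257, 0.966, 0.0]
contact_force: [0.6, 0.4, -0.9]
finger_gap: 0.0029
grip_force: 40.2
t 6.95 tcp [451.1 -15.7 204.9] heading 60.2 tool z [-0.001  0.001 -1.   ] gap 0.0029 grip 40.2 F [ 0.6  0.4 -0.9] q [-0.33 -0.36 -0.38  1.55  0.    0.19]
turn [-0.262 -0.002  0.004] shift(final frame) [ -25.4 -139.8  -11.7]
```

```bash
python3 -m handwheel '[{"ax":-0.131,"ay":0,"az":0,"tx":0,"ty":0,"tz":0,"grip":255},{"ax":-0.131,"ay":0,"az":0,"tx":0,"ty":0,"tz":0,"grip":255},{"ax":0,"ay":0,"az":0,"tx":-0.005,"ty":-0.028,"tz":-0.0023,"grip":255},{"ax":0,"ay":0,"az":0,"tx":-0.005,"ty":-0.028,"tz":-0.0023,"grip":255},{"ax":0,"ay":0,"az":0,"tx":-0.005,"ty":-0.028,"tz":-0.0023,"grip":255},{"ax":0,"ay":0,"az":0,"tx":-0.005,"ty":-0.028,"tz":-0.0023,"grip":255},{"ax":0,"ay":0,"az":0,"tx":-0.005,"ty":-0.028,"tz":-0.0023,"grip":255},{"ax":0,"ay":0,"az":0,"tx":0,"ty":0,"tz":0,"grip":255}]'
python3 - <<'E'
from h import *
s=snap('scene');w=snap('wrist');a=cv2.resize(s['img'][200:360,180:340],(500,500),interpolation=cv2.INTER_CUBIC);b=cv2.resize(w['img'],(300,225))
c=np.zeros((500,800,3),np.uint8);c[:,:500]=a;c[:225,500:]=b
cv2.imwrite('pics/s5.png',c)
E
python3 g.py 404 -148 100 60 15
```

```text
time_s: 7.75
eef_pos: [0.4024, -0.1503, 0.1791]
ee_rot: [0.033, 0.259, 0.957, 0.126]
contact_force: [-0.7, -0.5, -1.2]
finger_gap: 0.0028
grip_force: 40.2
t 7.85 tcp [ 403.1 -148.1  180.1] heading 59.8 tool z [ 0.129  0.225 -0.966] gap 0.0029 grip 40.2 F [-0.1  0.2 -1.2] q [-0.85 -0.42 -0.49  1.59  0.25 -0.33]
turn [ 0.001 -0.001 -0.003] shift(final frame) [ -0.7 -20.2  77.5]
```

View pics/s5.png

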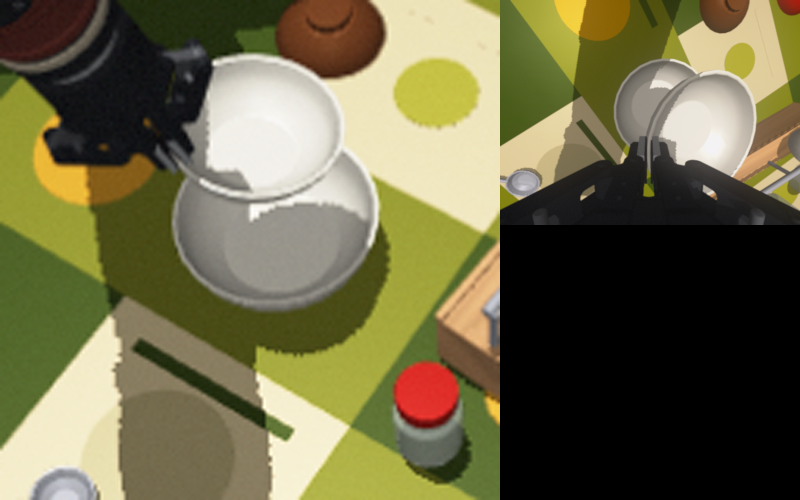

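The medium cover is at left-picture (262,130), above the large one at (275,225), and looks nearly level. I measure both.

```bash
python3 pose.py scene 265 246 33 66; python3 pose.py scene 268 279 46 82 5
python3 - <<'E'
from h import *
b=snap('top');B=cloud(b).reshape(-1,3)*1000
r=np.hypot(B[:,0]-433,B[:,1]+99)
for lo,hi in((51,64),):
    k=B[(B[:,2]>lo)&(B[:,2]<hi)&(r<100)&(r>70)];c=cv2.fitEllipse(k[:,:2].astype(np.float32));print(len(k),c)
E
```

```text
n [0.073 0.16  0.984] tilt 10.1 floor z 147.1 rim pts 100 resid 2.27
floor centre [439.6 -96.3 147.3] mouth centre [442.  -91.  179.8]
n [-0.015  0.032  0.999] tilt 2.0 floor z 13.0 rim pts 202 resid 1.41
floor centre [434.2 -98.9  12.8] mouth centre [433.5 -97.4  58.8]
324 ((433.8044128417969, -100.44422149658203), (155.54246520996094, 160.9350128173828), 30.973981857299805)
```

```bash
python3 -m handwheel '[{"ax":0,"ay":0,"az":0,"tx":0.004,"ty":-0.0075,"tz":0.0193,"grip":255},{"ax":0,"ay":0,"az":0,"tx":0,"ty":-0.0052,"tz":0.0193,"grip":255},{"ax":0,"ay":0,"az":0,"tx":0,"ty":-0.0052,"tz":0.0193,"grip":255},{"ax":0,"ay":0,"az":0,"tx":0,"ty":-0.0052,"tz":0.0193,"grip":255},{"ax":0,"ay":0,"az":0,"tx":0,"ty":-0.0052,"tz":0.0193,"grip":255},{"ax":0,"ay":0,"az":0,"tx":0,"ty":-0.0026,"tz":0.0097,"grip":255},{"ax":0,"ay":0,"az":0,"tx":0,"ty":0,"tz":0,"grip":255}]'
python3 -m handwheel '[{"ax":0,"ay":0,"az":0,"tx":0,"ty":-0.001,"tz":0.0037,"grip":255},{"ax":0,"ay":0,"az":0,"tx":0,"ty":0,"tz":0,"grip":255}]'
python3 -m handwheel '[{"ax":0,"ay":0,"az":0,"tx":0,"ty":-0.001,"tz":0.0037,"grip":255},{"ax":0,"ay":0,"az":0,"tx":0,"ty":0,"tz":0,"grip":255}]'
python3 - <<'E'
from h import *
s=snap('scene')
E
python3 g.py; python3 pose.py scene 268 276 33 66 4
```

```text
time_s: 8.6
eef_pos: [0.3983, -0.1466, 0.0694]
ee_rot: [0.033, 0.257, 0.958, 0.127]
contact_force: [-0.8, 0.2, -0.6]
finger_gap: 0.0027
grip_force: 40.2
time_s: 8.8
eef_pos: [0.399, -0.148, 0.0672]
ee_rot: [0.034, 0.257, 0.958, 0.126]
contact_force: [-0.5, -0.7, -0.6]
finger_gap: 0.0027
grip_force: 40.2
time_s: 9.0
eef_pos: [0.3987, -0.148, 0.0629]
ee_rot: [0.034, 0.257, 0.957, 0.126]
contact_force: [-0.3, 0.7, 0.0]
finger_gap: 0.0027
grip_force: 40.2
t 9.05 tcp [ 398.6 -147.9   63. ] heading 59.9 tool z [ 0.13   0.224 -0.966] gap 0.003 grip 40.2 F [ 0.1 -0.9 -2. ] q [-0.86 -0.4  -0.68  1.37  0.25 -0.34]
n [0.044 0.203 0.978] tilt 12.0 floor z 33.6 rim pts 55 resid 2.13
floor centre [443.1 -67.3  25.2] mouth centre [444.6 -60.6  57.5]
```

```bash
python3 -m handwheel '[{"ax":0,"ay":0,"az":0,"tx":0,"ty":-0.0005,"tz":0.002,"grip":255},{"ax":0,"ay":0,"az":0,"tx":0,"ty":0,"tz":0,"grip":255}]'
python3 -m handwheel '[{"ax":0,"ay":0,"az":0,"tx":0,"ty":-0.0005,"tz":0.002,"grip":255},{"ax":0,"ay":0,"az":0,"tx":0,"ty":0,"tz":0,"grip":255}]'
python3 -m handwheel '[{"ax":0,"ay":0,"az":0,"tx":0,"ty":-0.0003,"tz":0.001,"grip":255},{"ax":0,"ay":0,"az":0,"tx":0,"ty":0,"tz":0,"grip":255}]'
```

```text
time_s: 9.25
eef_pos: [0.3985, -0.1478, 0.0607]
ee_rot: [0.034, 0.257, 0.957, 0.126]
contact_force: [0.4, -0.4, -1.2]
finger_gap: 0.0026
grip_force: 40.2
time_s: 9.45
eef_pos: [0.3985, -0.1477, 0.0585]
ee_rot: [0.034, 0.257, 0.957, 0.126]
contact_force: [0.1, 0.7, -0.7]
finger_gap: 0.0027
grip_force: 40.2
time_s: 9.65
eef_pos: [0.3986, -0.1479, 0.0577]
ee_rot: [0.034, 0.257, 0.957, 0.126]
contact_force: [-0.1, 1.0, -0.3]
finger_gap: 0.0029
grip_force: 40.3
```

```bash
python3 -m handwheel '[{"ax":0,"ay":0,"az":0,"tx":0,"ty":-0.0005,"tz":0.002,"grip":255},{"ax":0,"ay":0,"az":0,"tx":0,"ty":0,"tz":0,"grip":255}]'
python3 -m handwheel '[{"ax":0,"ay":0,"az":0,"tx":0,"ty":-0.0005,"tz":0.002,"grip":255},{"ax":0,"ay":0,"az":0,"tx":0,"ty":0,"tz":0,"grip":255}]'
```

```text
time_s: 9.85
eef_pos: [0.3988, -0.1479, 0.0558]
ee_rot: [0.034, 0.257, 0.957, 0.126]
contact_force: [0.7, -0.5, 2.9]
finger_gap: 0.0028
grip_force: 40.7
time_s: 10.05
eef_pos: [0.3988, -0.148, 0.0537]
ee_rot: [0.034, 0.257, 0.957, 0.126]
contact_force: [-0.3, -1.0, 3.5]
finger_gap: 0.0029
grip_force: 41.8
```

```bash
python3 -m handwheel '[{"ax":0,"ay":0,"az":0,"tx":0,"ty":0,"tz":-0.001,"grip":235},{"ax":0,"ay":0,"az":0,"tx":0,"ty":0,"tz":0,"grip":222},{"ax":0,"ay":0,"az":0,"tx":0,"ty":0,"tz":-0.002,"grip":215},{"ax":0,"ay":0,"az":0,"tx":0,"ty":0,"tz":-0.004,"grip":210},{"ax":0,"ay":0,"az":0,"tx":0,"ty":0,"tz":-0.008,"grip":205},{"ax":0,"ay":0,"az":0,"tx":0,"ty":0,"tz":-0.02,"grip":200},{"ax":0,"ay":0,"az":0,"tx":0,"ty":0,"tz":-0.04,"grip":150},{"ax":0,"ay":0,"az":0,"tx":0,"ty":0,"tz":-0.04,"grip":50},{"ax":0,"ay":0,"az":0,"tx":0,"ty":0,"tz":-0.04,"grip":0},{"ax":0,"ay":0,"az":0,"tx":0,"ty":0,"tz":0,"grip":0}]' 20
python3 - <<'E'
from h import *
s=snap('scene');w=snap('top');a=cv2.resize(s['img'][200:340,200:340],(500,500),interpolation=cv2.INTER_CUBIC);b=cv2.resize(w['img'][200:340,280:440],(300,262))
c=np.zeros((500,800,3),np.uint8);c[:,:500]=a;c[:262,500:]=b
cv2.imwrite('pics/s6.png',c)
E
python3 g.py 635 105 260 -6.4 0
```

```text
time_s: 11.05
eef_pos: [0.3793, -0.1852, 0.2088]
ee_rot: [0.037, 0.257, 0.958, 0.124]
contact_force: [0.8, -0.3, 0.2]
finger_gap: 0.0755
grip_force: 0.0
t 11.15 tcp [ 378.7 -183.4  204.5] heading 59.9 tool z [ 0.131  0.222 -0.966] gap 0.0852 grip 0.0 F [ 0.6 -0.2 -0.4] q [-0.95 -0.41 -0.44  1.65  0.24 -0.44]
turn [ 0.232 -0.149  1.15 ] shift(final frame) [315.2 222.5 -55.5]
```

View pics/s6.png

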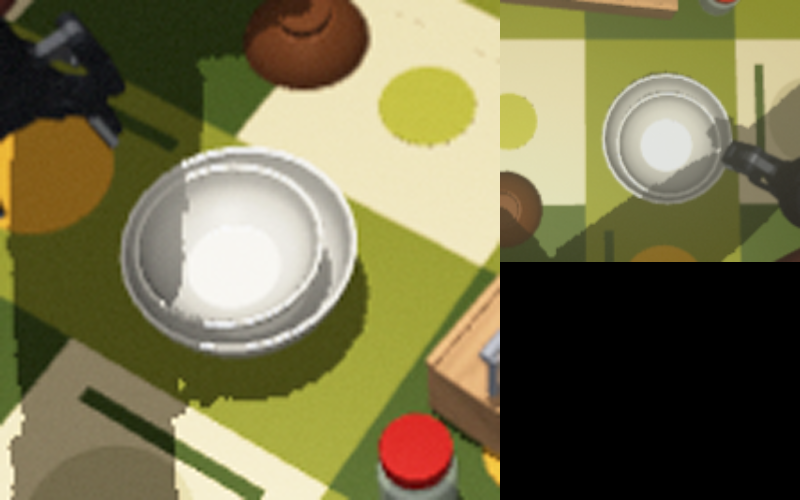

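The medium cover sits in the large one at left-picture (230,250), looking level. I check that numerically and go to the small cover.

```bash
python3 pose.py scene 264 273 33 66 4
python3 -m handwheel '[{"ax":0.0232,"ay":-0.0149,"az":0.115,"tx":0,"ty":0,"tz":0,"grip":0},{"ax":0.0232,"ay":-0.0149,"az":0.115,"tx":0,"ty":0,"tz":0,"grip":0},{"ax":0.0232,"ay":-0.0149,"az":0.115,"tx":0,"ty":0,"tz":0,"grip":0},{"ax":0.0232,"ay":-0.0149,"az":0.115,"tx":0,"ty":0,"tz":0,"grip":0},{"ax":0.0232,"ay":-0.0149,"az":0.115,"tx":0,"ty":0,"tz":0,"grip":0},{"ax":0.0232,"ay":-0.0149,"az":0.115,"tx":0,"ty":0,"tz":0,"grip":0},{"ax":0.0232,"ay":-0.0149,"az":0.115,"tx":0,"ty":0,"tz":0,"grip":0},{"ax":0.0232,"ay":-0.0149,"az":0.115,"tx":0,"ty":0,"tz":0,"grip":0},{"ax":0.0232,"ay":-0.0149,"az":0.115,"tx":0,"ty":0,"tz":0,"grip":0},{"ax":0.0232,"ay":-0.0149,"az":0.115,"tx":0,"ty":0,"tz":0,"grip":0}]' >/dev/null
python3 -m handwheel '[{"ax":0,"ay":0,"az":0,"tx":0.035,"ty":0.02,"tz":-0.02,"grip":0},{"ax":0,"ay":0,"az":0,"tx":0.035,"ty":0.02,"tz":-0.02,"grip":0},{"ax":0,"ay":0,"az":0,"tx":0.035,"ty":0.026,"tz":-0.0155,"grip":0},{"ax":0,"ay":0,"az":0,"tx":0.035,"ty":0.026,"tz":0,"grip":0},{"ax":0,"ay":0,"az":0,"tx":0.035,"ty":0.026,"tz":0,"grip":0},{"ax":0,"ay":0,"az":0,"tx":0.035,"ty":0.026,"tz":0,"grip":0},{"ax":0,"ay":0,"az":0,"tx":0.035,"ty":0.026,"tz":0,"grip":0},{"ax":0,"ay":0,"az":0,"tx":0.035,"ty":0.026,"tz":0,"grip":0},{"ax":0,"ay":0,"az":0,"tx":0.035,"ty":0.026,"tz":0,"grip":0},{"ax":0,"ay":0,"az":0,"tx":0,"ty":0,"tz":0,"grip":0}]'
python3 - <<'E'
from h import *
w=snap('wrist');W=cloud(w).reshape(-1,3)
O=np.array([.608,.044,0]);S=np.array([[.9937,-.112,0],[.112,.9937,0],[0,0,1]])
Q=(W-O)@S.T*1000
for y0 in range(20,130,10):
    k=Q[(abs(Q[:,1]-y0)<5)&(Q[:,2]<200)&(Q[:,2]>75)&(abs(Q[:,0])<100)]
    if len(k)>5: print(y0,len(k),'xmax',np.percentile(k[:,0],98).round(1),'zmax',np.percentile(k[:,2],98).round(1))
E
python3 c.py 20 72 115 0
```

```text
n [-0.103  0.092  0.99 ] tilt 7.9 floor z 24.8 rim pts 45 resid 2.24
floor centre [394.1 -72.3  19.6] mouth centre [390.7 -69.3  52.3]
time_s: 13.15
eef_pos: [0.6349, 0.1096, 0.2544]
ee_rot: [-0.003, 0.744, 0.668, -0.001]
contact_force: [0.1, -1.0, -0.2]
finger_gap: 0.0853
grip_force: 0.0
20 142 xmax 48.0 zmax 120.2
30 105 xmax 46.8 zmax 133.8
40 402 xmax 50.0 zmax 143.9
50 682 xmax 53.1 zmax 149.7
60 966 xmax 54.9 zmax 153.0
70 1178 xmax 55.6 zmax 154.7
80 1270 xmax 55.5 zmax 154.7
90 1300 xmax 54.6 zmax 153.1
100 1146 xmax 52.7 zmax 150.0
110 937 xmax 49.6 zmax 143.8
120 573 xmax 46.8 zmax 134.2
t 13.2 stand xyz mm [ 18.5  66.4 255.6] pitch -0.4 gap 0.0853 grip 0.0 F [-0.6 -0.1 -0.5] q [-0.04  0.26  0.31  1.63  0.    1.64]
turn [-0.006 -0.002  0.005] shift mm in final frame [  5.6   1.5 140.6]
```

```bash
python3 -m handwheel '[{"ax":0,"ay":0,"az":0,"tx":0.008,"ty":0.01,"tz":0.02,"grip":50},{"ax":0,"ay":0,"az":0,"tx":0,"ty":0,"tz":0.03,"grip":50},{"ax":0,"ay":0,"az":0,"tx":0,"ty":0.002,"tz":0.03,"grip":50},{"ax":0,"ay":0,"az":0,"tx":0,"ty":0,"tz":0.03,"grip":50},{"ax":0,"ay":0,"az":0,"tx":0,"ty":0,"tz":0.02,"grip":50},{"ax":0,"ay":0,"az":0,"tx":0,"ty":0,"tz":0.007,"grip":50},{"ax":0,"ay":0,"az":0,"tx":0,"ty":0,"tz":0,"grip":50}]' 20
python3 c.py
```

```text
time_s: 13.9
eef_pos: [0.6455, 0.1123, 0.1215]
ee_rot: [-0.002, 0.745, 0.667, -0.0]
contact_force: [-0.5, 0.0, -0.2]
finger_gap: 0.0687
grip_force: 0.0
t 13.9 stand xyz mm [ 29.6  72.1 121.5] pitch -0.2 gap 0.0687 grip 0.0 F [-0.5  0.  -0.2] q [-0.03  0.28  0.1   1.39  0.    1.65]
```

```bash
python3 -m handwheel '[{"ax":0,"ay":0,"az":0,"tx":0.002,"ty":-0.007,"tz":0.003,"grip":50},{"ax":0,"ay":0,"az":0,"tx":0,"ty":-0.007,"tz":0,"grip":50},{"ax":0,"ay":0,"az":0,"tx":0,"ty":-0.007,"tz":0,"grip":50},{"ax":0,"ay":0,"az":0,"tx":0,"ty":-0.007,"tz":0,"grip":50},{"ax":0,"ay":0,"az":0,"tx":0,"ty":-0.005,"tz":0,"grip":50},{"ax":0,"ay":0,"az":0,"tx":0,"ty":0,"tz":0,"grip":50},{"ax":0,"ay":0,"az":0,"tx":0,"ty":0,"tz":0,"grip":50}]'
python3 c.py
python3 - <<'E'
from h import *
s=snap('scene');w=snap('wrist');a=cv2.resize(s['img'][180:300,340:440],(500,600),interpolation=cv2.INTER_CUBIC);b=cv2.resize(w['img'],(300,225))
c=np.zeros((600,800,3),np.uint8);c[:,:500]=a;c[:225,500:]=b
cv2.imwrite('pics/s7.png',c)
E
```

```text
time_s: 14.6
eef_pos: [0.6141, 0.1185, 0.1194]
ee_rot: [-0.001, 0.745, 0.667, 0.0]
contact_force: [-0.9, -0.3, 0.2]
finger_gap: 0.0686
grip_force: 0.4
t 14.6 stand xyz mm [ -2.3  74.7 119.4] pitch -0.1 gap 0.0686 grip 0.4 F [-0.9 -0.3  0.2] q [-0.02  0.19 -0.01  1.37  0.    1.66]
```

View pics/s7.png

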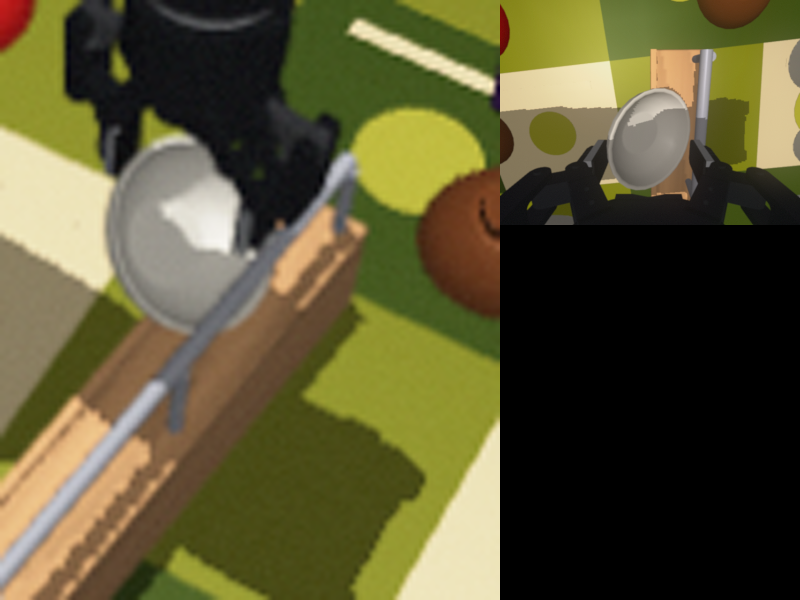

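The small cover rests mouth-up against the front finger, at left-picture (190,230), just as the medium one did. I get its pose from depth.

```bash
python3 pose.py wrist 318 290 25.5 50 12
python3 pose.py wrist 308 305 25.5 50 12
python3 - <<'E'
from h import *
O=np.array([.608,.044,0]);S=np.array([[.9937,-.112,0],[.112,.9937,0],[0,0,1]])
Q=(cloud(dict(np.load('wrist.npz')))-O)@S.T*1000
for u in range(250,400,10): print(u,Q[290,u].round(0),end=' ')
E
```

```text
n [ 0.615 -0.071  0.786] tilt 38.2 floor z 80.5 rim pts 7033 resid 1.49
floor centre [604.6 120.3  88.2] mouth centre [620.3 118.5 108.2]
n [ 0.622 -0.06   0.781] tilt 38.6 floor z 84.6 rim pts 7014 resid 1.49
floor centre [604.4 119.9  88.3] mouth centre [620.2 118.4 108.2]
250 [-32.  80. 109.] 260 [-29.  77. 102.] 270 [-25.  76.  99.] 280 [-20.  74.  95.] 290 [-16.  73.  91.] 300 [-11.  71.  88.] 310 [-6. 69. 83.] 320 [-1. 68. 81.] 330 [ 4. 66. 76.] 340 [10. 65. 74.] 350 [15. 65. 73.] 360 [21. 65. 73.] 370 [26. 65. 73.] 380 [31. 66. 74.] 390 [36. 67. 76.]
```

```bash
python3 -m handwheel '[{"ax":0,"ay":0,"az":0,"tx":0,"ty":-0.005,"tz":0,"grip":80},{"ax":0,"ay":0,"az":0,"tx":0,"ty":-0.005,"tz":0,"grip":110},{"ax":0,"ay":0,"az":0,"tx":0,"ty":-0.005,"tz":0,"grip":140},{"ax":0,"ay":0,"az":0,"tx":0,"ty":-0.005,"tz":0.001,"grip":170},{"ax":0,"ay":0,"az":0,"tx":0,"ty":-0.005,"tz":0.001,"grip":200},{"ax":0,"ay":0,"az":0,"tx":0,"ty":-0.004,"tz":0.001,"grip":225},{"ax":0,"ay":0,"az":0,"tx":0,"ty":0,"tz":0,"grip":255},{"ax":0,"ay":0,"az":0,"tx":0,"ty":0,"tz":0,"grip":255}]' 20
python3 c.py
```

```text
time_s: 15.5
eef_pos: [0.5844, 0.1219, 0.1162]
ee_rot: [-0.002, 0.745, 0.667, -0.0]
contact_force: [-0.2, 0.2, -0.4]
finger_gap: 0.0049
grip_force: 23.3
t 15.5 stand xyz mm [-32.2  74.7 116.2] pitch -0.2 gap 0.0049 grip 23.3 F [-0.2  0.2 -0.4] q [-0.01  0.11 -0.11  1.36  0.    1.67]
```

```bash
python3 -m handwheel '[{"ax":0,"ay":0,"az":0,"tx":0,"ty":-0.006,"tz":-0.003,"grip":255},{"ax":0,"ay":0,"az":0,"tx":0,"ty":-0.012,"tz":-0.006,"grip":255},{"ax":0,"ay":0,"az":0,"tx":0,"ty":-0.015,"tz":-0.006,"grip":255},{"ax":0,"ay":0,"az":0,"tx":0,"ty":-0.02,"tz":-0.01,"grip":255},{"ax":0,"ay":0,"az":0,"tx":0,"ty":-0.02,"tz":-0.02,"grip":255},{"ax":0,"ay":0,"az":0,"tx":0,"ty":-0.02,"tz":-0.03,"grip":255},{"ax":0,"ay":0,"az":0,"tx":0,"ty":-0.01,"tz":-0.02,"grip":255},{"ax":0,"ay":0,"az":0,"tx":0,"ty":0,"tz":0,"grip":255}]' 40
python3 - <<'E'
from h import *
s=snap('scene');C=cloud(s)*1000;snap('top')
g=C[...,2]
k=(g>130)&(g<200)&(abs(C[...,0]-530)<70)&(abs(C[...,1]-118)<60)&(s['img'].min(2)>90)
v,u=np.nonzero(k);print(len(u),u.min(),u.max(),v.min(),v.max(),np.median(u),np.median(v))
E
python3 g.py 404 -148 180 60 15
```

```text
time_s: 16.3
eef_pos: [0.4836, 0.1331, 0.2149]
ee_rot: [0.001, 0.745, 0.667, 0.002]
contact_force: [1.0, 0.7, -0.7]
finger_gap: 0.0045
grip_force: 40.5
699 333 366 172 200 350.0 186.0
t 16.4 tcp [483.4 132.8 211.4] heading -6.3 tool z [ 0.     0.002 -1.   ] gap 0.0046 grip 40.6 F [ 0.4 -0.2 -1.7] q [ 0.01 -0.2  -0.24  1.54  0.    1.69]
turn [-0.23   0.15  -1.151] shift(final frame) [ -71.7 -281.4  -42.9]
```

```bash
python3 pose.py scene 348 187 25.5 50 4;python3 pose.py scene 351 184 25.5 50 3
python3 - <<'E'
from h import *
B=cloud(dict(np.load('top.npz'))).reshape(-1,3)*1000;B2=cloud(dict(np.load('scene.npz'))).reshape(-1,3)*1000
for C in(B,B2):
    r=np.hypot(C[:,0]-434,C[:,1]+99.5);f=C[(r<28)];print('floor',np.nanmedian(f,0).round(1),len(f))
    A=np.c_[f[:,:2]-f[:,:2].mean(0),np.ones(len(f))];print('slope deg',np.degrees(np.linalg.lstsq(A,f[:,2],rcond=None)[0][:2]).round(2))
    k=C[(r<105)&(r>72)&(C[:,2]>53)&(C[:,2]<63)];print('large rim',len(k),cv2.fitEllipse(k[:,:2].astype(np.float32)))
    k=C[(r<72)&(C[:,2]>53)&(C[:,2]<62)];print('med rim',len(k),cv2.fitEllipse(k[:,:2].astype(np.float32)))
E
```

```text
n [ 0.496 -0.042  0.867] tilt 29.9 floor z 183.2 rim pts 194 resid 1.57
floor centre [511.1 129.2 190.3] mouth centre [523.7 128.1 212.4]
n [ 0.408 -0.088  0.909] tilt 24.7 floor z 183.8 rim pts 115 resid 1.57
floor centre [513.  130.6 188.1] mouth centre [523.4 128.4 211.3]
floor [434.5 -99.2  24.7] 426
slope deg [0.45 0.64]
large rim 504 ((431.9604187011719, -101.82440948486328), (153.49490356445312, 158.41004943847656), 21.168914794921875)
med rim 276 ((424.7169189453125, -103.37779235839844), (124.48429870605469, 129.9063262939453), 127.03594970703125)
floor [ 433.4 -100.2   25. ] 325
slope deg [ 0.63 -0.22]
large rim 426 ((432.6940002441406, -100.6859130859375), (155.94293212890625, 156.5867462158203), 3.8681814670562744)
med rim 238 ((425.34478759765625, -102.5052261352539), (124.34488677978516, 125.25345611572266), 157.49066162109375)
```

```bash
python3 g.py 411 -128 150 60 14
```

```text
t 16.4 tcp [483.4 132.8 211.4] heading -6.3 tool z [ 0.     0.002 -1.   ] gap 0.0046 grip 40.6 F [ 0.4 -0.2 -1.7] q [ 0.01 -0.2  -0.24  1.54  0.    1.69]
turn [-0.215  0.14  -1.152] shift(final frame) [ -67.7 -269.1   -3.9]
```

```bash
python3 -m handwheel '[{"ax":-0.0215,"ay":0.014,"az":-0.1152,"tx":0,"ty":0,"tz":0,"grip":255},{"ax":-0.0215,"ay":0.014,"az":-0.1152,"tx":0,"ty":0,"tz":0,"grip":255},{"ax":-0.0215,"ay":0.014,"az":-0.1152,"tx":0,"ty":0,"tz":0,"grip":255},{"ax":-0.0215,"ay":0.014,"az":-0.1152,"tx":0,"ty":0,"tz":0,"grip":255},{"ax":-0.0215,"ay":0.014,"az":-0.1152,"tx":0,"ty":0,"tz":0,"grip":255},{"ax":-0.0215,"ay":0.014,"az":-0.1152,"tx":0,"ty":0,"tz":0,"grip":255},{"ax":-0.0215,"ay":0.014,"az":-0.1152,"tx":0,"ty":0,"tz":0,"grip":255},{"ax":-0.0215,"ay":0.014,"az":-0.1152,"tx":0,"ty":0,"tz":0,"grip":255},{"ax":-0.0215,"ay":0.014,"az":-0.1152,"tx":0,"ty":0,"tz":0,"grip":255},{"ax":-0.0215,"ay":0.014,"az":-0.1152,"tx":0,"ty":0,"tz":0,"grip":255}]' >/dev/null
python3 -m handwheel '[{"ax":0,"ay":0,"az":0,"tx":-0.0097,"ty":-0.0384,"tz":-0.0006,"grip":255},{"ax":0,"ay":0,"az":0,"tx":-0.0097,"ty":-0.0384,"tz":-0.0006,"grip":255},{"ax":0,"ay":0,"az":0,"tx":-0.0097,"ty":-0.0384,"tz":-0.0006,"grip":255},{"ax":0,"ay":0,"az":0,"tx":-0.0097,"ty":-0.0384,"tz":-0.0006,"grip":255},{"ax":0,"ay":0,"az":0,"tx":-0.0097,"ty":-0.0384,"tz":-0.0006,"grip":255},{"ax":0,"ay":0,"az":0,"tx":-0.0097,"ty":-0.0384,"tz":-0.0006,"grip":255},{"ax":0,"ay":0,"az":0,"tx":-0.0097,"ty":-0.0384,"tz":-0.0006,"grip":255},{"ax":0,"ay":0,"az":0,"tx":0,"ty":0,"tz":0,"grip":255},{"ax":0,"ay":0,"az":0,"tx":0,"ty":0,"tz":0,"grip":255}]'
python3 g.py 411 -128 150 60 14
python3 - <<'E'
from h import *
s=snap('scene');C=cloud(s)*1000
P=C.reshape(-1,3);d=P-np.array([435,-87,0])
m=(np.hypot(d[:,0],d[:,1])<62)&(P[:,2]>105)&(P[:,2]<185)&(s['img'].reshape(-1,3).min(1)>80)
v,u=np.nonzero(m.reshape(480,640));print(len(u),u.min(),u.max(),v.min(),v.max())
u0,v0=int(np.median(u)),int(np.median(v));print(u0,v0)
import subprocess
for du,dv in((0,0),(3,2),(-2,2)): print(subprocess.run(f'python3 pose.py scene {u0+du} {v0+dv} 25.5 50 3',shell=True,capture_output=True,text=True).stdout)
cv2.imwrite('pics/s8.png',cv2.resize(s['img'][200:340,200:340],(560,560),interpolation=cv2.INTER_CUBIC))
E
```

```text
time_s: 18.3
eef_pos: [0.4102, -0.1283, 0.1489]
ee_rot: [0.03, 0.258, 0.958, 0.118]
contact_force: [0.1, 0.7, -0.8]
finger_gap: 0.0043
grip_force: 40.7
t 18.3 tcp [ 410.2 -128.3  148.9] heading 59.8 tool z [ 0.118  0.212 -0.97 ] gap 0.0043 grip 40.7 F [ 0.1  0.7 -0.8] q [-0.79 -0.43 -0.55  1.52  0.24 -0.27]
turn [ 0.    -0.003 -0.003] shift(final frame) [-0.6  0.9 -0.9]
912 243 284 228 262
266 247
n [0.2   0.244 0.949] tilt 18.4 floor z 126.7 rim pts 159 resid 1.43
floor centre [ 424.6 -100.2  131.7] mouth centre [429.7 -94.  155.9]

n [0.07  0.188 0.98 ] tilt 11.6 floor z 126.1 rim pts 127 resid 1.54
floor centre [428.3 -99.4 129.7] mouth centre [430.1 -94.6 154.6]

n [0.181 0.314 0.932] tilt 21.2 floor z 129.1 rim pts 179 resid 1.54
floor centre [ 425.7 -102.   133.1] mouth centre [430.3 -94.  156.9]
```

```bash
python3 -m handwheel '[{"ax":0,"ay":0,"az":0,"tx":0,"ty":-0.0048,"tz":0.0194,"grip":255},{"ax":0,"ay":0,"az":0,"tx":0,"ty":-0.0048,"tz":0.0194,"grip":255},{"ax":0,"ay":0,"az":0,"tx":0,"ty":-0.0048,"tz":0.0194,"grip":255},{"ax":0,"ay":0,"az":0,"tx":0,"ty":-0.0048,"tz":0.0194,"grip":255},{"ax":0,"ay":0,"az":0,"tx":0,"ty":-0.0012,"tz":0.0049,"grip":255},{"ax":0,"ay":0,"az":0,"tx":0,"ty":0,"tz":0,"grip":255}]'
python3 -m handwheel '[{"ax":0,"ay":0,"az":0,"tx":0,"ty":-0.0007,"tz":0.0029,"grip":255},{"ax":0,"ay":0,"az":0,"tx":0,"ty":0,"tz":0,"grip":255}]'
python3 -m handwheel '[{"ax":0,"ay":0,"az":0,"tx":0,"ty":-0.0005,"tz":0.0019,"grip":255},{"ax":0,"ay":0,"az":0,"tx":0,"ty":0,"tz":0,"grip":255}]'
python3 -m handwheel '[{"ax":0,"ay":0,"az":0,"tx":0,"ty":-0.0005,"tz":0.0019,"grip":255},{"ax":0,"ay":0,"az":0,"tx":0,"ty":0,"tz":0,"grip":255}]'
python3 -m handwheel '[{"ax":0,"ay":0,"az":0,"tx":0,"ty":-0.0005,"tz":0.0019,"grip":255},{"ax":0,"ay":0,"az":0,"tx":0,"ty":0,"tz":0,"grip":255}]'
```

```text
time_s: 18.95
eef_pos: [0.4106, -0.1265, 0.065]
ee_rot: [0.03, 0.256, 0.959, 0.118]
contact_force: [-0.6, 0.9, -1.0]
finger_gap: 0.0043
grip_force: 40.7
time_s: 19.15
eef_pos: [0.4112, -0.1278, 0.0631]
ee_rot: [0.031, 0.257, 0.959, 0.117]
contact_force: [-0.3, 0.3, -1.0]
finger_gap: 0.0047
grip_force: 40.7
time_s: 19.35
eef_pos: [0.4109, -0.1278, 0.0607]
ee_rot: [0.031, 0.257, 0.959, 0.118]
contact_force: [-0.5, -0.0, -0.7]
finger_gap: 0.0045
grip_force: 40.7
time_s: 19.55
eef_pos: [0.4107, -0.1277, 0.0584]
ee_rot: [0.031, 0.257, 0.959, 0.118]
contact_force: [-0.1, -0.7, -1.0]
finger_gap: 0.0045
grip_force: 40.5
time_s: 19.75
eef_pos: [0.4109, -0.1279, 0.0567]
ee_rot: [0.031, 0.257, 0.959, 0.118]
contact_force: [-1.9, -1.2, 1.4]
finger_gap: 0.0047
grip_force: 39.5
```

```bash
python3 -m handwheel '[{"ax":0,"ay":0,"az":0,"tx":0,"ty":-0.0007,"tz":0.0019,"grip":255},{"ax":0,"ay":0,"az":0,"tx":0,"ty":0,"tz":0,"grip":255},{"ax":0,"ay":0,"az":0,"tx":0,"ty":0,"tz":0,"grip":255}]'
python3 -m handwheel '[{"ax":0,"ay":0,"az":0,"tx":0,"ty":-0.002,"tz":0.001,"grip":255},{"ax":0,"ay":0,"az":0,"tx":0,"ty":0,"tz":0,"grip":255},{"ax":0,"ay":0,"az":0,"tx":0,"ty":0,"tz":0,"grip":255}]'
```

```text
time_s: 20.05
eef_pos: [0.4112, -0.1282, 0.0554]
ee_rot: [0.032, 0.257, 0.959, 0.118]
contact_force: [-1.8, -1.0, 7.9]
finger_gap: 0.0046
grip_force: 41.2
time_s: 20.35
eef_pos: [0.4105, -0.1293, 0.0539]
ee_rot: [0.032, 0.257, 0.959, 0.118]
contact_force: [-0.5, 1.6, 5.6]
finger_gap: 0.0047
grip_force: 46.0
```

```bash
python3 -m handwheel '[{"ax":0,"ay":0,"az":0,"tx":0,"ty":0,"tz":-0.001,"grip":235},{"ax":0,"ay":0,"az":0,"tx":0,"ty":0,"tz":0,"grip":222},{"ax":0,"ay":0,"az":0,"tx":0,"ty":0,"tz":-0.003,"grip":215},{"ax":0,"ay":0,"az":0,"tx":0,"ty":0,"tz":-0.005,"grip":210},{"ax":0,"ay":0,"az":0,"tx":0,"ty":0,"tz":-0.008,"grip":205},{"ax":0,"ay":0,"az":0,"tx":0,"ty":0,"tz":-0.02,"grip":200},{"ax":0,"ay":0,"az":0,"tx":0,"ty":0,"tz":-0.04,"grip":150},{"ax":0,"ay":0,"az":0,"tx":0,"ty":-0.02,"tz":-0.04,"grip":50},{"ax":0,"ay":0,"az":0,"tx":0,"ty":-0.02,"tz":-0.04,"grip":0},{"ax":0,"ay":0,"az":0,"tx":0,"ty":-0.02,"tz":0,"grip":0}]' 20
python3 - <<'E'
from h import *
s=snap('scene');t=snap('top')
a=cv2.resize(s['img'][200:340,200:340],(500,500),interpolation=cv2.INTER_CUBIC);b=cv2.resize(t['img'][120:340,240:500],(300,254))
c=np.zeros((500,800,3),np.uint8);c[:,:500]=a;c[:254,500:]=b
cv2.imwrite('pics/s9.png',c)
for S in(s,t):
    C=cloud(S).reshape(-1,3)*1000
    r=np.hypot(C[:,0]-430,C[:,1]+99)
    f=C[r<17];A=np.c_[f[:,:2]-f[:,:2].mean(0),np.ones(len(f))];print('floor',np.nanmedian(f,0).round(1),len(f),'slope',np.degrees(np.linalg.lstsq(A,f[:,2],rcond=None)[0][:2]).round(2))
    k=C[(r<57)&(C[:,2]>54)&(C[:,2]<75)];print('small rim',len(k),cv2.fitEllipse(k[:,:2].astype(np.float32)),'zmax',k[:,2].max())
    A=np.c_[k[:,:2]-k[:,:2].mean(0),np.ones(len(k))];print('rim plane slope',np.degrees(np.linalg.lstsq(A,k[:,2],rcond=None)[0][:2]).round(2),k[:,2].mean())
E
```

```text
time_s: 21.35
eef_pos: [0.3624, -0.216, 0.1965]
ee_rot: [0.034, 0.257, 0.959, 0.115]
contact_force: [-0.5, 0.1, -1.9]
finger_gap: 0.0751
grip_force: 0.0
floor [429.2 -99.1  35.8] 127 slope [-0.12 -0.64]
small rim 284 ((427.258544921875, -102.24352264404297), (91.64837646484375, 101.70687103271484), 122.60723114013672) zmax 66.00007100087055
rim plane slope [ 0.22 -1.28] 59.13849978911642
floor [429.2 -98.6  35.3] 162 slope [1.48 1.27]
small rim 361 ((427.4538879394531, -102.78205871582031), (93.24140167236328, 106.16722869873047), 129.98451232910156) zmax 68.665745230809
rim plane slope [-0.7   0.07] 59.184210714734675
```

View pics/s9.png

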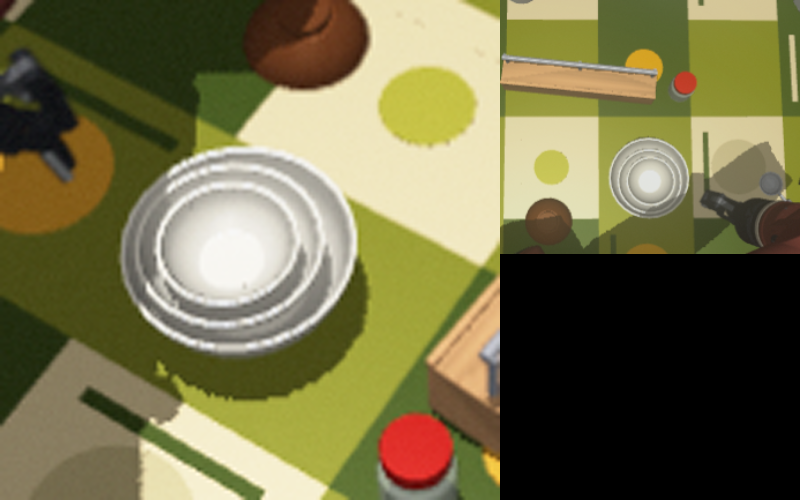

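All three are nested at left-picture (235,250). The small cover's floor is at 35.5 mm (35 expected) and level to about a degree, and the robot is clear of everything. I hand in.

```bash
python3 -c "
from rig import job; print(job.close_job())"
```

```text
the job is handed in; nothing more can be done
None
```

The three white covers are nested on the table, large lowest, then medium, then small; in the last measurements the medium and small sat level to about a degree and fully home. The stand, mug, jar and teaspoon were not touched, and the job is handed in.

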